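# Lock the carrier on the inclined loading fixture

## Task

Slide the aluminium carrier along its sloping track, under the bridge, until it is fully home against the end stop. Then take the square-headed lock pin from the stand and put it through the carrier's hole into the deck below, collar down on the carrier, and let go. Leave the other two pins in the stand and do not shift or tip the jar, cup or anything else on the table.

Things in the scene. Friction and masses are not known exactly. Their poses are not given: they have to be found in the camera images.
- carrier (a joint): how far the carrier still is from home along its track, m: 0 = home against the end stop (its hole then lies over the deck's hole), up to 0.11. Grows along the deck's +y axis. Slides stiffly (about 2 N) and stays where left
- carrier_tab (a point): centre of the top face of the aluminium grip tab that stands up from the carrier: 26 mm (deck x) by 14 mm (deck y) by 32 mm tall (along deck z). Axes are those of the deck. When home, the tab is 60 mm from the bridge's centreline
- carrier_hole (a point): centre of the upper mouth of the 12.5 mm through hole near the carrier's -y end. The carrier is an aluminium plate 62 x 200 x 8 mm with two rows of brass contacts; its top lies 8.5 mm above the deck's face. Axes are those of the deck: z is the hole's axis, out of the sloping face. The tab is 135 mm from the hole, towards +y
- deck_hole (a point): centre of the upper mouth of the 12.5 mm hole right through the sloping deck (20 mm thick, hollow below), which the carrier may cover. The deck is a grey 150 x 370 mm plate sloping at 32 degrees (0.56 rad): x points down the slope, away from the robot, y along the track, z out of the face, leaning away from the robot. The end stop, 12 mm tall, stands 52 mm from the hole towards -y
- bridge (a point): centre of the top of the fixed dark steel bridge across the track, 46 mm above the deck: 22 mm wide (deck y), 112 mm long (deck x), 38 mm clear below it, a post at each end. Axes are those of the deck. The deck hole is 75 mm from it towards -y. Two guide rails with lips, 13 mm tall, hold the carrier's long edges, 27.5 mm and more to each side of the track's centreline
- fixture: the grey inclined fixture, foot 150 x 374 mm. Origin at the centre of its underside on the table, x away from the robot, y along the track. The deck's face is 85 mm above the table at its centre, highest on the robot's side
- pin_square: the lock pin: plain steel, square head 18 x 18 mm and 32 mm tall on a round collar (24 mm across, 5 mm thick); below the collar a round shaft 10 mm in diameter and 48 mm long, its last 8 mm tapering to 5 mm. Origin at the centre of the collar's underside; z up along the pin towards the head (head from z = 5 to 37 mm), x and y across the head's flats
- pin_round: another steel pin of the same shaft and collar with a round mushroom head 24 mm across, top 30 mm above the collar's underside (origin). To be left alone
- pin_tee: another steel pin of the same shaft and collar with a T head: a 10 mm bar 36 mm long along its y, 35 mm above the collar's underside (origin). To be left alone
- rack: black plastic stand 190 x 60 x 55 mm with three 12 mm holes on its long axis (its x), 60 mm apart, the middle one at the centre; the pins stand upright in them on their collars, in any order. Origin at the centre of its underside. Fixed
- jar: clear jar, 48 mm across, 75 mm tall, standing on the table. Origin at the centre of its underside. Bystander
- cup: open steel cup, 64 mm across, 60 mm tall. Origin at the centre of its underside. Bystander
- driver: red-handled screwdriver lying on the table, about 200 mm long. Bystander
- strip: loose aluminium strip, 200 x 30 x 6 mm, with brass contacts, lying on the table. Origin at the centre of its underside, long along x. Bystander
There are look-alikes about, which are no part of the job. What is shaped like the pin_square but brown, pink or yellow is not meant.

How it is judged:
On the way, in this order (a step that is already met when the one before it is completed fails the run):
1. the carrier is home against the end stop (value of joint carrier below 0.003 m), for 0.2 s.
2. the square-headed pin is in the carrier's hole (distance between pin_square and carrier_hole below 0.03 m and angle between the z axis of pin_square and the z axis of deck_hole, either way round below 0.2 rad), for 0.1 s.
At the end, for the whole second after the job is handed in: the carrier is within 3 mm of home; the square-headed pin's collar underside is within 5 mm of the mouth of the carrier's hole, its shaft along the hole's axis within 0.15 rad, so that it passes through carrier and deck; the pin is released and at rest (value of joint carrier below 0.003 m and distance between pin_square and carrier_hole below 0.005 m and angle between the z axis of pin_square and the z axis of deck_hole, either way round below 0.15 rad and linear speed of pin_square below 0.02 m/s); the robot touches nothing.
It fails at once if one of the other two pins is moved more than 30 mm (distance of any of pin_round, pin_tee from where it was at the start of the episode above 0.03 m).
It fails at once if the jar, cup, screwdriver or loose strip is moved more than 30 mm (distance of any of jar, cup, driver, strip from where it was at the start of the episode above 0.03 m).
It fails at once if the jar or cup is tipped over (angle between any of jar, cup's own z axis and vertical above 0.6 rad).
It also fails if it takes over 53 s, if anything falls off the work surface, if the arm or the gripper's body presses on something with over 40 N, if the wrist force passes 120 N, or if a joint passes its speed limit or range.

## Robot

A 6-joint arm with a two-finger parallel gripper is mounted at the origin on the work surface. World frame = base frame: x ahead of the robot, y to its left, z up, the work surface at z = 0. Lengths are in m, angles in rad, forces in N, time in s.
With the tool pointing down it reaches from about 0.4 to 0.825 m from the base axis. Payload 7 kg.
Tool frame: the origin (TCP) lies on the centre line of the jaws, within the pads' length; the fingertips stand 22 mm ahead of it and the grasp point (between the pads) lies 3 mm ahead of it; z points along the fingers, y is the line along which they close (so a half turn about z gives the same grasp; the last joint's range is limited). The gripper opens to 88 mm and grips with 3 to 60 N. Pads are 19 mm wide; open, the fingers measure 130 mm over their backs; the gripper's body (78 mm by 193 mm) begins 47 mm behind the grasp point.
Start: joints at [1.445, 0.359, 0.012, 0, -1.224, -0.288], TCP at [0.271, 0.618, 0.249] pointing down, gripper open.
Joint ranges: [-3.07, 3.07], [-1.43, 2.12], [-1.02, 1.25], [-3.03, 1.67], [-3.05, -0], [-3.03, 3.03]. Speed limits (rad/s): [2.39, 2.39, 3.01, 3.14, 3.14, 3.14].

## Interface

Orientations are given as [roll, pitch, yaw] about the fixed x, y, z axes, in that order (R = Rz(yaw) Ry(pitch) Rx(roll)).
In Python, from station import arm gives the robot as it stands.
- The arm moves only by the tool arm_command, never from a script. Its argument "series" is one flat list of numbers, 7 for each row, row after row: the turn, a rotation vector about the tool's x, y, z each as a share of 90 degrees, from -1 to 1, then the shift along the tool's x, y, z each as a share of 0.1 m, from -1 to 1, then the opening, from 0 (shut) to 1 (fully open). A call has 1 to 8 rows; each row is the pose to reach, as a shift and turn from the pose commanded when the call began, along the tool's axes at that moment; what a row does not reach only later rows make up. A row lasts 1/8 s, in which the tool goes at most 62.5 mm and 10.7 degrees, less where a joint would pass 70% of its speed; a pose out of reach is approached as far as the arm can. A call with a number of a shift or a turn outside -1 to 1 is refused whole. A call with a gripper value outside its range is refused whole. The fingers move at their own pace and stop on an object; "force" is the grip in N (left out, the last holds). Time passes only in rows, so rows that repeat a pose let the fingers close. It gives the time, the measured TCP pose, the force, the opening and the grip force at its end, in the units of the state.
- arm.get_state(): the state, without advancing time (a new reading comes with each control period).
- arm.grab_frame(name): name is "side" or "top"; returns the picture (384x512x3 uint8, blue, green, red); there is no depth.
- arm.camera_model(name): a dict with "fovy" (degrees; the focal length in pixels is half the picture's height over the tangent of half this angle, whatever the lens; pixels are square), "cx", "cy" (the principal point, pixels), "D" ([k1, k2, p1, p2, k3] as OpenCV has them; the pictures are not rectified), "pose" (4x4, takes a point from camera to world coordinates). Camera axes: x right, y down, z forward; pixel columns grow to the right and rows downward; lengths in m; the calibration is good to about 2 mm. A picture is of the moment at which its call begins. camera_model takes no time and is no camera call.
- arm.job_done(): hands the job in; it is judged then, once.
The state is a dict: "t": time; "q": joint angles; "qd": joint speeds; "joint_efforts": joint torques, N m; "eef_pos": TCP position; "ee_rot": TCP orientation; "force": force on the tool from outside, world axes, zero at the start; "moment": the same for the moment, N m; "width": finger opening in m; "gripper_force": force on a finger pad.
Only numpy, scipy, OpenCV 4.12 (cv2) and the standard library are available. Lean on these libraries where they do the work, as an engineer would, in place of code of your own. Each camera call takes 0.05 s, during which the arm holds its last target. There are 200 camera calls.

## Working session

There is one attempt and no reset: what is moved stays moved. The work goes in short steps, Python scripts to look and compute and a tool call to move; the robot and the scene stay as the last step left them, time stands still between calls to the robot, and variables do not carry over. Pictures are saved under pics/ and viewed, at most 10 in all, crops included, and the job is handed in when it is done.

Besides the shell and the picture viewer there is one more tool, called after ">>>" as name(argument=value, ...), one argument or row to a line, values as JSON. arm_command: Moves the arm, as the interface text tells. Its arguments: {"type":"object","properties":{"series":{"type":"array"},"force":{"type":"number"}},"required":["series"]}

```bash
ls; mkdir -p pics
python3 - <<'E'
from station import arm
import cv2,numpy as np
for n in("side","top"):
    cv2.imwrite(f"pics/{n}0.png",arm.grab_frame(n)); m=arm.camera_model(n); print(n,m)
s=arm.get_state(); print(s)
E
```

```text
pics
side {'fovy': 48.352160376035414, 'cx': 259.21145214269126, 'cy': 191.9793180324541, 'D': array([0.04254315, 0.        , 0.        , 0.        , 0.        ]), 'pose': array([[ 7.61482363e-01, -4.58781793e-01,  4.57890683e-01,
        -3.74544902e-03],
       [-6.48184933e-01, -5.37935464e-01,  5.38963570e-01,
        -6.44700528e-01],
       [-9.51036173e-04, -7.07209094e-01, -7.07003814e-01,
         9.39148178e-01],
       [ 0.00000000e+00,  0.00000000e+00,  0.00000000e+00,
         1.00000000e+00]])}
top {'fovy': 55.9273267747155, 'cx': 256.5869960595153, 'cy': 191.39820851664564, 'D': array([-0.02477351,  0.        ,  0.        ,  0.        ,  0.        ]), 'pose': array([[ 2.19441801e-02, -9.97760213e-01,  6.31902702e-02,
         4.65142789e-01],
       [-9.99759089e-01, -2.19298005e-02,  9.21203102e-04,
         1.50475138e-02],
       [ 4.66610214e-04, -6.31952620e-02, -9.98001073e-01,
         1.24854552e+00],
       [ 0.00000000e+00,  0.00000000e+00,  0.00000000e+00,
         1.00000000e+00]])}
{'t': 0.1, 'q': array([ 1.44511850e+00,  3.59307810e-01,  1.11722587e-02, -2.77151982e-04,
       -1.22412448e+00, -2.88089206e-01]), 'qd': array([ 0.00112078, -0.00051475,  0.00184178,  0.00046864,  0.00180524,
        0.00144902]), 'joint_efforts': array([-1.73227516e-03, -5.84163952e+01,  2.93749827e+01,  7.01562077e+00,
        1.01455289e-02, -5.44896693e-05]), 'eef_pos': array([0.27126827, 0.61765672, 0.24773632]), 'ee_rot': array([ 3.14011524e+00, -1.66081994e-04, -4.13861269e-01]), 'force': array([-0.02904799,  0.06907392,  0.24185077]), 'moment': array([-0.01242463,  0.01434547,  0.0213374 ]), 'gripper_force': 0.0, 'width': 0.08760575782817874}
```

View pics/side0.png

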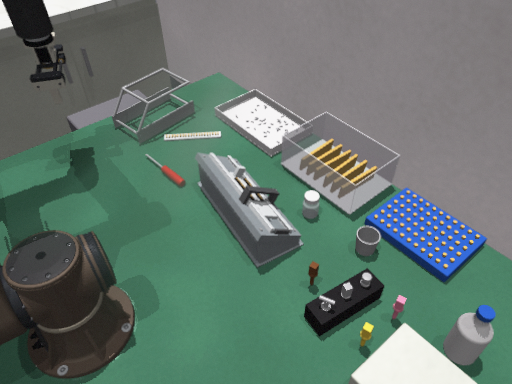

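View pics/top0.png

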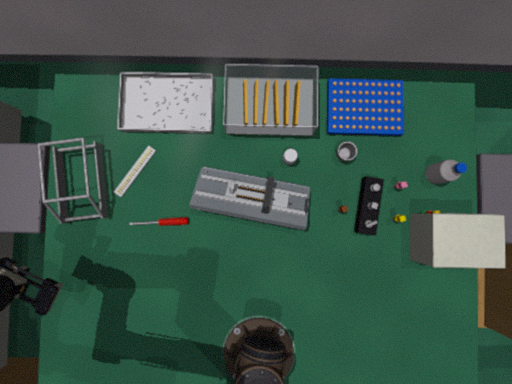

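The side view shows the fixture around (245,205), the bridge at (258,193) and the rack at (345,300), with the square pin probably in the middle at (347,290). In the top view the fixture is at (250,198) and the rack at (370,205). I'll enlarge these areas.

Run:
```python
import cv2
def c(n,x0,y0,w,h,s,o):
    i=cv2.imread(f"pics/{n}0.png")[y0:y0+h,x0:x0+w]; i=cv2.resize(i,None,fx=s,fy=s,interpolation=cv2.INTER_CUBIC)
    for k in range(0,w,10):
        cv2.line(i,(k*s,0),(k*s,6 if k%50 else 14),(0,255,255),1)
        if k%20==0: cv2.putText(i,str(x0+k),(k*s,22),0,.35,(0,255,255),1)
    for k in range(0,h,10):
        cv2.line(i,(0,k*s),(6,k*s),(0,255,255),1)
        if k%20==0: cv2.putText(i,str(y0+k),(8,k*s+4),0,.35,(0,255,255),1)
    cv2.imwrite(f"pics/{o}.png",i)
c("top",185,160,130,75,6,"ctf")
c("side",190,145,115,120,5,"csf")
import numpy as np
c("top",335,165,80,80,5,"a"); c("side",300,260,80,75,5,"b")
a=cv2.imread("pics/a.png");b=cv2.imread("pics/b.png"); b=cv2.copyMakeBorder(b,0,25,0,0,0)
cv2.imwrite("pics/cr.png",np.hstack([a,b]))
```

```text
(no output)
```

View pics/ctf.png

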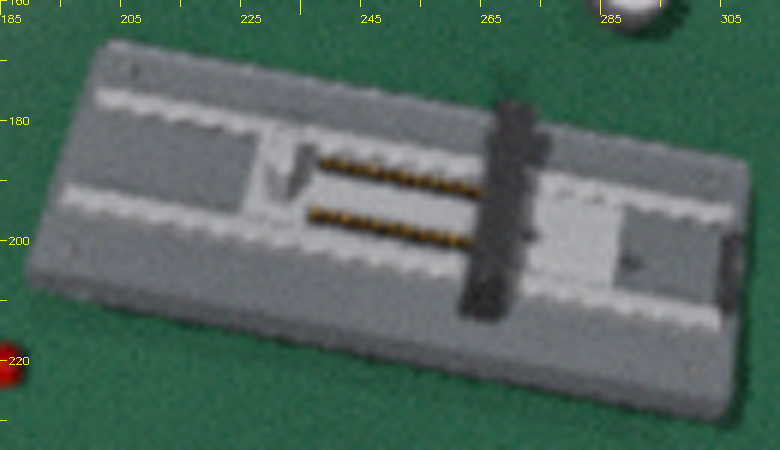

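View pics/csf.png

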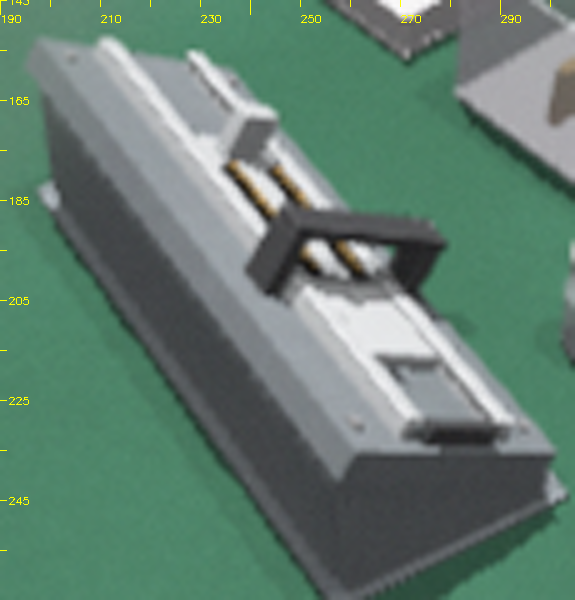

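View pics/cr.png

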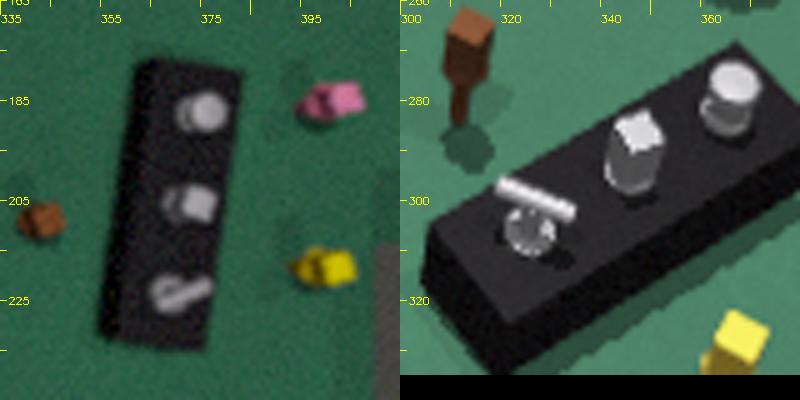

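The top crop shows the carrier hole at about (273,199), the deck hole at about (290,203.7), the bridge centre at about (268.5,194.5) and the tab around (232,188). The square pin is the middle one in the rack, with its head top at (375.5,205.5) in the top view and (348,286.5) in the side view. Next I fit the known geometry to both views.

```bash
cat > h.py <<'E'
import numpy as np,cv2
from station import arm
from scipy.optimize import least_squares
from scipy.spatial.transform import Rotation as R
C={n:arm.camera_model(n) for n in("side","top")}
def K(m):
    f=192/np.tan(np.radians(m["fovy"]/2)); return np.array([[f,0,m["cx"]],[0,f,m["cy"]],[0,0,1.]])
def proj(n,P):
    m=C[n];T=np.linalg.inv(m["pose"])
    return cv2.projectPoints(np.atleast_2d(P).astype(float),cv2.Rodrigues(T[:3,:3])[0],T[:3,3],K(m),m["D"])[0][:,0]
def plane(n,uv,z):
    m=C[n];u=cv2.undistortPoints(np.array([[uv]],float),K(m),m["D"])[0,0]
    d=m["pose"][:3,:3]@[u[0],u[1],1];o=m["pose"][:3,3];return o+d*(z-o[2])/d[2]
def deckR(yaw): return R.from_euler("z",yaw)*R.from_euler("y",np.radians(32))
def deck(p,P): return np.array([p[0],p[1],.085])+deckR(p[2]).apply(P)
E
cat > fit.py <<'E'
from h import *
t=lambda a,b:("top",(185+a/6-.4,160+b/6-.4)); s=lambda a,b:("side",(190+a/5-.4,145+b/5-.4))
# p: x,y,yaw,yhole,q
L=[(t(105,42),lambda p:(.075,.185,0)),(t(33,268),lambda p:(-.075,.185,0)),(t(748,165),lambda p:(.075,-.185,0)),(t(728,398),lambda p:(-.075,-.185,0)),
(t(630,263),lambda p:(0,p[3],0)),(t(530,237),lambda p:(0,p[3]+p[4],.0085)),(t(617,246),lambda p:(0,p[5],.0085)),
(s(553,453),lambda p:(.075,-.185,0)),(s(350,458),lambda p:(-.075,-.185,0)),(s(410,360),lambda p:(0,p[5],.0085)),
(s(297,207),lambda p:(-.056,p[3]+.086,.046)),(s(440,225),lambda p:(.056,p[3]+.086,.046)),(s(445,243),lambda p:(.056,p[3]+.064,.046)),(s(275,120),lambda p:(.013,p[3]+p[4]+.128,.0405)),(s(247,103),lambda p:(-.013,p[3]+p[4]+.142,.0405)),
(t(485,300),lambda p:(-.056,p[3]+.075,.046)),(t(518,103),lambda p:(.056,p[3]+.075,.046))]
def f(p): return np.concatenate([proj(n,deck(p,g(p)))[0]-uv for (n,uv),g in L])
r=least_squares(f,[.48,0,-.17,-.13,.055,-.1],loss="soft_l1");p=r.x
print(p.round(4));print(f(p).reshape(-1,2).round(1).tolist())
np.save("fix.npy",p)
tr=lambda a,b:(335+a/5-.4,165+b/5-.4); sr=lambda a,b:(300+(a-400)/5-.4,260+b/5-.4)
for nm,z,a,b in(("sq",.092,tr(203,203),sr(638,131)),("round",.085,tr(210,112),sr(735,82)),("tee",.090,tr(184,291),sr(536,199))):
    print(nm,plane("top",a,z).round(4),plane("side",b,z).round(4))
q=np.array([plane("side",sr(*c),.092)[:2] for c in((612,127),(645,112),(663,130),(632,150))]);print(q.round(4).tolist())
for i in range(4):
    d=q[(i+1)%4]-q[i];print(np.hypot(*d).round(4),(np.degrees(np.arctan2(d[1],d[0]))%90).round(1))
i=np.hstack([cv2.resize(cv2.imread("pics/side0.png")[145:275,190:310],None,fx=3.3,fy=3.3),cv2.resize(cv2.imread("pics/top0.png")[150:280,185:315],None,fx=3.3,fy=3.3)])
for n,x0,y0,o in(("side",190,145,0),("top",185,150,396)):
    for g,c in([[(.075,.185,0),(-.075,.185,0),(-.075,-.185,0),(.075,-.185,0)],(0,255,255)],[[(.056,p[3]+.086,.046),(-.056,p[3]+.086,.046),(-.056,p[3]+.064,.046),(.056,p[3]+.064,.046)],(0,0,255)],
     [[(a,p[3]+p[4]+.135+b,.0405) for a,b in((.013,.007),(-.013,.007),(-.013,-.007),(.013,-.007))],(255,0,255)],[[(.00625*np.cos(w),p[3]+.00625*np.sin(w),0) for w in np.arange(0,6.3,.5)],(0,255,0)],
     [[(.00625*np.cos(w),p[3]+p[4]+.00625*np.sin(w),.0085) for w in np.arange(0,6.3,.5)],(255,0,0)]):
        uv=(proj(n,deck(p,np.array(g)))-[x0,y0])*3.3+[o+1.6,1.6]
        cv2.polylines(i,[uv.round().astype(np.int32)],True,c,1)
cv2.imwrite("pics/ov.png",i)
E
python3 fit.py
```

```text
[ 0.5238  0.0318 -0.1722 -0.1261  0.0558 -0.1194]
[[-0.8, 0.7], [-1.0, -0.4], [0.6, 1.5], [0.2, 1.0], [0.5, 0.1], [0.5, -0.4], [1.1, 1.0], [1.1, 0.0], [0.9, -1.1], [-1.6, -0.4], [-3.3, -0.7], [-1.9, -1.1], [1.3, 0.0], [1.7, -0.1], [-1.9, -0.5], [1.0, -4.1], [0.6, 0.1]]
sq [ 0.5024 -0.365   0.092 ] [ 0.5012 -0.361   0.092 ]
round [ 0.5616 -0.3718  0.085 ] [ 0.5604 -0.3703  0.085 ]
tee [ 0.4459 -0.3536  0.09  ] [ 0.4409 -0.3544  0.09  ]
[[0.4938, -0.3519], [0.5114, -0.3564], [0.5104, -0.368], [0.4916, -0.3659]]
0.0182 75.9
0.0117 84.9
0.0189 83.6
0.0141 81.0
```

View pics/ov.png

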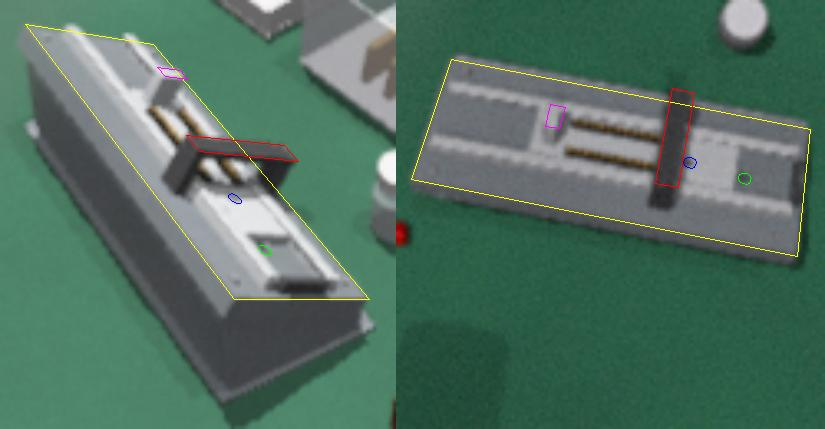

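```bash
sed -i 's/^(s(297,207).*\.066)),//; s/^(s(297,207)[^(]*([^)]*)),(s(440,225)[^(]*([^)]*)),//; s/^(t(485,300)[^(]*([^)]*)),/(/; s/^((t(518/(t(518/' fit.py; grep -n '518\|445' fit.py; python3 fit.py|head -2
cat >> h.py <<'E'
def go(P,rot,frame="deck"):
    "print the move (turn, shift) from the present pose to TCP P with rotation rot"
    s=arm.get_state();p=np.load("fix.npy")
    W=deck(p,np.array(P,float)) if frame=="deck" else np.array(P,float)
    R0=R.from_euler("xyz",s["ee_rot"])
    print("t",round(s["t"],2),"now",s["eef_pos"].round(4),"deck",deckR(p[2]).inv().apply(s["eef_pos"]-[p[0],p[1],.085]).round(4),"goal",W.round(4))
    print("turn",((R0.inv()*rot).as_rotvec()/(np.pi/2)).round(3),"shift",(R0.inv().apply(W-s["eef_pos"])/.1).round(3),"F",s["force"].round(1),"w",round(s["width"],3))
def tilt(): return deckR(np.load("fix.npy")[2])*R.from_euler("x",np.pi)
E
python3 - <<'E'
from h import *
p=np.load("fix.npy"); print(p.round(4)); go((0,p[3]+p[4]+.135+.04,.11),tilt())
E
```

```text
7:(s(445,243),lambda p:(.056,p[3]+.064,.046)),(s(275,120),lambda p:(.013,p[3]+p[4]+.128,.0405)),(s(247,103),lambda p:(-.013,p[3]+p[4]+.142,.0405)),
8:(t(518,103),lambda p:(.056,p[3]+.075,.046))]
[ 0.5237  0.0318 -0.1719 -0.1241  0.0537 -0.1194]
[[-0.8, 0.7], [-1.0, -0.3], [0.6, 1.5], [0.2, 1.0], [-0.1, -0.0], [0.5, -0.4], [1.0, 1.1], [1.1, 0.0], [0.9, -1.1], [-1.6, -0.4], [0.8, -0.4], [1.7, -0.1], [-1.9, -0.5], [0.0, 0.1]]
[ 0.5237  0.0318 -0.1719 -0.1241  0.0537 -0.1194]
t 0.1 now [0.2713 0.6177 0.2477] deck [-0.3821  0.5341 -0.0469] goal [0.599  0.1249 0.1783]
turn [-0.042 -0.354 -0.15 ] shift [4.982 3.192 0.7  ] F [-0.   0.1  0.2] w 0.088
```

>>> arm_command(
  series=[0,0,0,0.5,0.32,0,0,0,0,0,1,0.64,0,0],
)

```text
t: 0.35
eef_pos: [0.3374, 0.5181, 0.2477]
ee_rot: [3.14, -0.0, -0.412]
force: [1.0, 0.2, 0.2]
width: 0.0731
gripper_force: 0.0
```

>>> arm_command(
  series=[0,0,0,0.5,0.32,0,0,0,0,0,1,0.64,0,0],
)

```text
t: 0.6
eef_pos: [0.4036, 0.4186, 0.2483]
ee_rot: [3.141, 0.0, -0.413]
force: [0.9, -0.1, -0.2]
width: 0.0531
gripper_force: 0.0
```

>>> arm_command(
  series=[0,0,0,0.5,0.32,0,0,0,0,0,1,0.64,0,0],
)

```text
t: 0.85
eef_pos: [0.4695, 0.3198, 0.2484]
ee_rot: [3.141, 0.0, -0.413]
force: [0.3, 0.5, 0.5]
width: 0.0332
gripper_force: 0.0
```

>>> arm_command(
  series=[0,0,0,0.5,0.32,0,0,0,0,0,1,0.64,0,0],
)

```text
t: 1.1
eef_pos: [0.5354, 0.221, 0.2485]
ee_rot: [3.141, 0.0, -0.414]
force: [0.4, 1.7, 0.3]
width: 0.0137
gripper_force: 0.0
```

>>> arm_command(
  series=[-0.01,-0.09,-0.04,0.5,0.32,0,0,-0.02,-0.18,-0.07,1,0.64,0,0,-0.03,-0.27,-0.11,1,0.64,0,0,-0.042,-0.354,-0.15,1,0.64,0,0,-0.042,-0.354,-0.15,1,0.64,0,0],
)

```text
t: 1.72
eef_pos: [0.6011, 0.1231, 0.2441]
ee_rot: [3.14, 0.566, -0.175]
force: [0.2, -0.0, -0.4]
width: 0.0008
gripper_force: 0.0
```

Run:
```python
from h import *
p=np.load("fix.npy"); go((0,p[3]+p[4]+.135+.036,.1),tilt()); go((0,p[3]+p[4]+.135+.036,.039),tilt())
```

```text
t 1.73 now [0.6011 0.1231 0.2441] deck [-0.0329  0.1033  0.1671] goal [0.5931 0.1219 0.1698]
turn [-0.     0.005 -0.002] shift [0.334 0.025 0.668] F [ 0.2 -0.  -0.4] w 0.001
t 1.73 now [0.6011 0.1231 0.2441] deck [-0.0329  0.1033  0.1671] goal [0.5612 0.1274 0.1181]
turn [-0.     0.005 -0.002] shift [0.338 0.026 1.278] F [ 0.2 -0.  -0.4] w 0.001
```

>>> arm_command(
  series=[0,0.005,0,0.33,-0.01,0.3,0,0,0.005,0,0.33,-0.01,0.67,0,0,0.005,0,0.33,-0.01,0.67,0],
)

```text
t: 2.1
eef_pos: [0.591, 0.1266, 0.1726]
ee_rot: [3.141, 0.554, -0.172]
force: [0.2, 0.4, 0.1]
width: 0.0006
gripper_force: 0.0
```

>>> arm_command(
  series=[0,0,0,0,0,0.2,0,0,0,0,0,0,0.4,0,0,0,0,0,0,0.61,0,0,0,0,0,0,0.61,0],
)

```text
t: 2.6
eef_pos: [0.5616, 0.1322, 0.1231]
ee_rot: [-3.14, 0.55, -0.171]
force: [0.1, -0.3, -0.2]
width: 0.0006
gripper_force: 0.0
```

Run:
```python
from h import *
p=np.load("fix.npy"); go((0,p[3]+.135+.028,.039),tilt())
a=arm.grab_frame("side")[130:240,190:320];b=arm.grab_frame("top")[140:250,190:320]
cv2.imwrite("pics/push1.png",cv2.resize(np.hstack([a,b]),None,fx=3,fy=3,interpolation=cv2.INTER_CUBIC))
```

```text
t 2.6 now [0.5616 0.1322 0.1231] deck [-0.0031  0.1054  0.043 ] goal [0.5507 0.0666 0.1181]
turn [-0.001 -0.005  0.001] shift [0.03  0.665 0.04 ] F [ 0.1 -0.3 -0.2] w 0.001
```

View pics/push1.png

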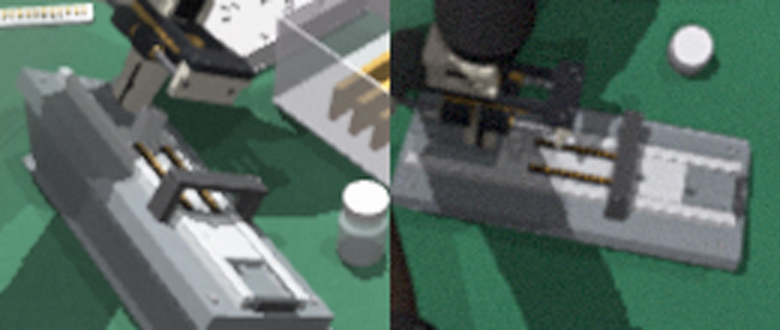

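The closed finger stands just behind the tab on its +y side: finger at about (130,85) and tab at (150,125) in the left half of the crop. Now I push.

>>> arm_command(
  series=[0,-0.005,0,0.03,0.1,0,0,0,-0.005,0,0.03,0.2,0,0,0,-0.005,0,0.03,0.3,0,0,0,-0.005,0,0.03,0.4,0,0,0,-0.005,0,0.03,0.5,0,0,0,-0.005,0,0.03,0.57,0,0,0,-0.005,0,0.03,0.57,0,0],
)

```text
t: 3.58
eef_pos: [0.554, 0.0745, 0.1206]
ee_rot: [-3.141, 0.56, -0.172]
force: [-0.0, 0.7, 0.1]
width: 0.0004
gripper_force: 0.0
```

>>> arm_command(
  series=[0,0,0,0,0.02,0,0,0,0,0,0,0.04,0,0,0,0,0,0,0.06,0,0],
)

```text
t: 3.95
eef_pos: [0.5532, 0.0696, 0.1205]
ee_rot: [-3.14, 0.559, -0.171]
force: [-1.5, 1.9, 0.3]
width: 0.0003
gripper_force: 1.0
```

>>> arm_command(
  series=[0,0,0,0,0.02,0,0,0,0,0,0,0.04,0,0],
)

```text
t: 4.2
eef_pos: [0.5528, 0.0654, 0.1205]
ee_rot: [-3.14, 0.559, -0.171]
force: [0.2, 3.2, 0.1]
width: 0.0008
gripper_force: 0.9
```

>>> arm_command(
  series=[0,0,0,0,0.03,0,0,0,0,0,0,0.06,0,0,0,0,0,0,0.06,0,0],
)

```text
t: 4.58
eef_pos: [0.5524, 0.0628, 0.1206]
ee_rot: [-3.134, 0.557, -0.169]
force: [-1.3, 15.8, 2.1]
width: 0.0005
gripper_force: 7.5
```

Run:
```python
from h import *
p=np.load("fix.npy"); go((0,p[3]+.135+.028,.039),tilt())
a=arm.grab_frame("side")[150:250,190:320];b=arm.grab_frame("top")[150:250,190:320]
cv2.imwrite("pics/push2.png",cv2.resize(np.hstack([a,b]),None,fx=3,fy=3,interpolation=cv2.INTER_CUBIC))
```

```text
t 4.58 now [0.5524 0.0628 0.1206] deck [0.0007 0.0354 0.0424] goal [0.5507 0.0666 0.1181]
turn [-0.004 -0.001  0.002] shift [-0.007 -0.035  0.034] F [-1.3 15.8  2.1] w 0.0
```

View pics/push2.png

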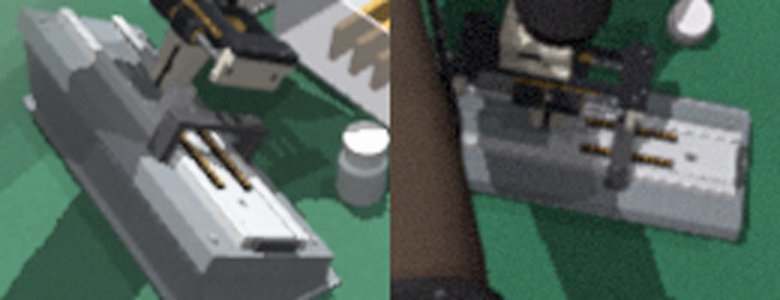

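Force has risen to 16 N, so the carrier is against the end stop. Its hole shows at top (290,202) and side (270,217.5). I back off and rise, then measure the hole from clean pictures.

>>> arm_command(
  series=[0,0,0,0,-0.1,0,0,0,0,0,0,-0.2,-0.1,0,0,0,0,0,-0.2,-0.5,0.5,0,0,0,0,-0.2,-1,0.5],
)

```text
t: 5.18
eef_pos: [0.6079, 0.0698, 0.2065]
ee_rot: [3.142, 0.56, -0.172]
force: [0.9, -0.1, 0.3]
width: 0.0153
gripper_force: 0.0
```

Run:
```python
from h import *
p=np.load("fix.npy"); print(proj("top",deck(p,(0,p[3],.0085))),proj("side",deck(p,(0,p[3],.0085))))
go((.503,-.3635,.35),R.from_euler("xyz",(np.pi,0,-.15)),"world")
for n,x,y in(("side",270,217),("top",290,202)):
    i=arm.grab_frame(n); cv2.imwrite(f"pics/hh{n}.png",cv2.resize(i[y-20:y+20,x-20:x+20],None,fx=9,fy=9,interpolation=cv2.INTER_CUBIC))
    c=i[y-6:y+7,x-6:x+7].max(2).astype(float); w=np.clip(np.median(c)-15-c,0,None); Y,X=np.mgrid[-6:7,-6:7]; print(n,x+(w*X).sum()/w.sum(),y+(w*Y).sum()/w.sum()); print(c.astype(int))
```

```text
[[289.92346995 201.95613505]] [[270.89341217 217.31329771]]
t 5.17 now [0.6079 0.0698 0.2065] deck [0.0005 0.0519 0.1436] goal [ 0.503  -0.3635  0.35  ]
turn [-0.004  0.356 -0.013] shift [-1.01   4.449 -1.059] F [ 0.9 -0.1  0.3] w 0.015
side 270.3556304138595 212.87584215591914
[[146 225 243 241 236 185  57  94 138 143 223 246 242]
 [104 208 244 243 242 235 172  34  42  87 171 232 249]
 [214 234 244 243 243 242 230 140  91 137 208 213 236]
 [245 244 244 243 243 243 239 226 212 221 238 235 215]
 [245 246 245 243 243 243 240 242 243 243 243 242 233]
 [243 245 246 245 240 223 210 229 246 244 243 243 241]
 [242 243 244 245 241 215 162 194 238 245 243 243 243]
 [245 242 242 245 246 239 219 202 220 243 245 243 243]
 [245 241 242 243 246 245 242 234 234 242 244 243 244]
 [231 246 242 243 245 246 245 244 244 244 244 243 244]
 [207 239 247 243 244 245 246 244 244 244 245 243 243]
 [207 213 239 247 242 241 244 245 245 244 245 245 244]
 [212 209 215 238 245 241 240 238 245 245 244 244 244]]
top 287.10934182590233 200.52229299363057
[[ 78 102 184 208 209 201 205 206 198 200 195 196 202]
 [120 139 189 203 203 201 202 204 203 207 204 204 207]
 [192 193 203 209 203 203 205 205 204 204 207 205 205]
 [204 203 203 201 203 204 204 209 203 206 202 200 205]
 [201 205 201 202 193 193 195 199 201 209 203 203 201]
 [205 211 207 202 165 144 151 172 194 205 203 203 204]
 [195 202 201 196 162 123 115 141 176 197 205 207 202]
 [159 190 191 199 186 151 134 150 181 203 205 207 203]
 [143 193 205 210 206 199 195 197 208 202 207 207 202]
 [151 200 209 209 210 212 214 207 207 206 201 212 203]
 [168 195 204 212 210 205 206 211 208 210 207 211 213]
 [184 179 201 204 201 203 202 209 205 208 210 209 207]
 [204 199 202 201 193 193 188 201 202 198 193 199 205]]
```

>>> arm_command(
  series=[0,0.09,0,0,0.4,-0.1,0.6,0,0.18,0,-0.1,0.8,-0.2,0.6,0,0.27,0,-0.2,1,-0.4,0.6,0,0.356,-0.01,-0.3,1,-0.5,0.6],
)

```text
t: 5.78
eef_pos: [0.5922, -0.0304, 0.266]
ee_rot: [-3.136, -0.008, -0.159]
force: [0.1, 0.3, -0.1]
width: 0.0525
gripper_force: 0.0
```

>>> arm_command(
  series=[0,0,0,0,0.5,0,0.6,0,0,0,0,1,0,0.6],
)

```text
t: 6.02
eef_pos: [0.5754, -0.1282, 0.2648]
ee_rot: [-3.136, -0.003, -0.155]
force: [1.8, -0.2, 0.2]
width: 0.0521
gripper_force: 0.0
```

>>> arm_command(
  series=[0,0,0,0,0.5,0,0.6,0,0,0,0,1,0,0.6],
)

```text
t: 6.28
eef_pos: [0.5598, -0.228, 0.2633]
ee_rot: [-3.136, -0.002, -0.157]
force: [1.5, 0.9, 0.9]
width: 0.0526
gripper_force: 0.0
```

Run:
```python
from h import *
for z in(.17,.085):go((.502,-.363,z),R.from_euler("xyz",(np.pi,0,-.15)),"world")
```

```text
t 6.28 now [ 0.5598 -0.228   0.2633] deck [-0.0266 -0.2498  0.1937] goal [ 0.502 -0.363  0.17 ]
turn [-0.003 -0.001 -0.005] shift [-0.361  1.428  0.926] F [1.5 0.9 0.9] w 0.053
t 6.28 now [ 0.5598 -0.228   0.2633] deck [-0.0266 -0.2498  0.1937] goal [ 0.502 -0.363  0.085]
turn [-0.003 -0.001 -0.005] shift [-0.363  1.433  1.776] F [1.5 0.9 0.9] w 0.053
```

>>> arm_command(
  series=[0,0,0,-0.15,0.5,0,0.6,0,0,0,-0.3,1,0.3,0.6,-0.003,0,-0.005,-0.36,1,0.8,0.6,-0.003,0,-0.005,-0.36,1,0.8,0.6],
)

```text
t: 6.78
eef_pos: [0.5062, -0.3189, 0.1789]
ee_rot: [-3.139, 0.006, -0.151]
force: [0.3, 0.0, 0.7]
width: 0.0526
gripper_force: 0.0
```

>>> arm_command(
  series=[0,0,0,0,0.43,0.1,0.6,0,0,0,0,0.43,0.1,0.6,0,0,0,0,0.43,0.1,0.6],
)

```text
t: 7.15
eef_pos: [0.5038, -0.3616, 0.1737]
ee_rot: [-3.141, -0.003, -0.149]
force: [0.3, 0.6, 0.7]
width: 0.0528
gripper_force: 0.0
```

Run:
```python
from h import *
go((.502,-.363,.085),R.from_euler("xyz",(np.pi,0,-.15)),"world")
a=arm.grab_frame("side")[240:340,290:420];b=arm.grab_frame("top")[155:255,310:440]
cv2.imwrite("pics/pin1.png",cv2.resize(np.hstack([a,b]),None,fx=3,fy=3,interpolation=cv2.INTER_CUBIC))
```

```text
t 7.15 now [ 0.5038 -0.3616  0.1737] deck [-0.0065 -0.391   0.1005] goal [ 0.502 -0.363  0.085]
turn [-0.    -0.002  0.001] shift [-0.018  0.017  0.887] F [0.3 0.6 0.7] w 0.053
```

View pics/pin1.png

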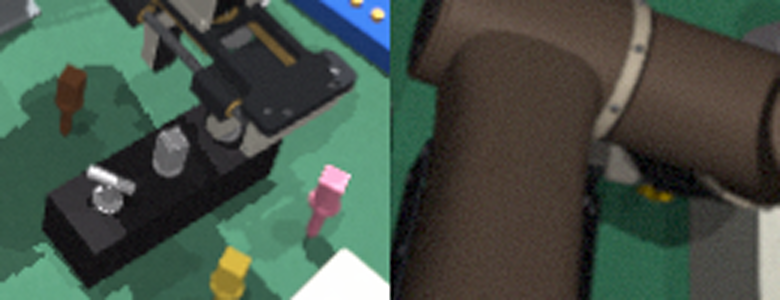

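The jaws straddle the rack above the square pin, which is at about (170,150) in the left crop, with the other pins standing either side. Descend.

>>> arm_command(
  series=[0,0,0,-0.018,0.017,0.3,0.6,0,0,0,-0.018,0.017,0.6,0.6,0,0,0,-0.018,0.017,0.78,0.6,0,0,0,-0.018,0.017,0.887,0.6,0,0,0,-0.018,0.017,0.887,0.6],
  force=10,
)

```text
t: 7.88
eef_pos: [0.5007, -0.3626, 0.0829]
ee_rot: [-3.141, -0.0, -0.149]
force: [0.1, 0.1, -0.0]
width: 0.0525
gripper_force: 0.0
```

>>> arm_command(
  series=[0,0,0,0,0,0,0,0,0,0,0,0,0,0,0,0,0,0,0,0,0,0,0,0,0,0,0,0,0,0,0,0,0,0,0],
  force=10,
)

```text
t: 8.5
eef_pos: [0.5002, -0.3615, 0.0831]
ee_rot: [-3.139, 0.0, -0.15]
force: [-1.3, 7.6, 4.7]
width: 0.0182
gripper_force: 10.0
```

>>> arm_command(
  series=[0,0,0,0,0,0,0,0,0,0,0,0,-0.2,0,0,0,0,0,0,-0.5,0,0,0,0,0,0,-1,0,0,0,0,0,0,-1,0],
  force=25,
)

```text
t: 9.12
eef_pos: [0.5027, -0.364, 0.1876]
ee_rot: [3.14, -0.008, -0.149]
force: [0.2, -0.6, -2.5]
width: 0.0177
gripper_force: 25.0
```

Run:
```python
from h import *
p=np.load("fix.npy");s=arm.get_state();print(s["force"],s["width"])
go((0,p[3],.0085+.028+.08),tilt())
```

```text
[ 0.20664765 -0.62362379 -2.47424249] 0.01766031034706895
t 9.12 now [ 0.5027 -0.364   0.1876] deck [-0.0145 -0.3935  0.1119] goal [ 0.5633 -0.101   0.1838]
turn [ 0.005 -0.361  0.014] shift [ 0.209 -2.691  0.036] F [ 0.2 -0.6 -2.5] w 0.018
```

>>> arm_command(
  series=[0,0,0,0,-0.1,-0.5,0,0,0,0,0.05,-0.5,-0.7,0,0,0,0,0.1,-1,-0.7,0],
)

```text
t: 9.5
eef_pos: [0.5259, -0.2653, 0.2545]
ee_rot: [-3.141, -0.003, -0.151]
force: [0.9, 0.0, -1.1]
width: 0.0179
gripper_force: 25.0
```

>>> arm_command(
  series=[0,-0.09,0,0.05,-0.5,0,0,0,-0.18,0,0.1,-1,0,0,0,-0.27,0.01,0.1,-1,0,0,0.005,-0.361,0.014,0.1,-1,0,0,0.005,-0.361,0.014,0.1,-1,0,0],
)

```text
t: 10.12
eef_pos: [0.5504, -0.1678, 0.2485]
ee_rot: [-3.139, 0.575, -0.172]
force: [0.1, 0.9, -2.8]
width: 0.0177
gripper_force: 25.0
```

Run:
```python
from h import *
p=np.load("fix.npy")
go((0,p[3],.0085+.028+.065),tilt())
```

```text
t 10.12 now [ 0.5504 -0.1678  0.2485] deck [-0.0353 -0.1921  0.1707] goal [ 0.5554 -0.0997  0.1711]
turn [-0.002  0.011  0.   ] shift [ 0.365 -0.678  0.688] F [ 0.1  0.9 -2.8] w 0.018
```

>>> arm_command(
  series=[0,0.005,0,0.2,-0.4,0,0,0,0.005,0,0.365,-0.678,0,0,0,0.005,0,0.365,-0.678,0.4,0,0,0.005,0,0.365,-0.678,0.688,0,0,0.005,0,0.365,-0.678,0.688,0,0,0.005,0,0.365,-0.678,0.688,0,0,0.005,0,0.365,-0.678,0.688,0],
)

```text
t: 11.0
eef_pos: [0.5567, -0.1003, 0.1769]
ee_rot: [-3.138, 0.556, -0.171]
force: [-0.3, 0.7, -1.4]
width: 0.0182
gripper_force: 25.0
```

Run:
```python
from h import *
p=np.load("fix.npy")
go((0,p[3],.0085+.028+.05),tilt())
s=arm.get_state();Rt=R.from_euler("xyz",s["ee_rot"])
out=[]
for n,x,y in(("side",270,217),("top",290,202)):
    i=arm.grab_frame(n); c=cv2.resize(i[y-32:y+32,x-32:x+32],None,fx=6,fy=6,interpolation=cv2.INTER_CUBIC)
    def ln(a,b,col):
        uv=(proj(n,np.array([a,b]))-[x-32,y-32]+.5)*6; cv2.line(c,*[tuple(int(v) for v in q) for q in uv],col,1)
    ax=lambda d:s["eef_pos"]+Rt.apply([0,0,d])
    ln(ax(.02),ax(.076),(0,0,255)); ln(deck(p,(0,p[3],.0085)),deck(p,(0,p[3],.05)),(0,255,0))
    out.append(c)
cv2.imwrite("pics/ins.png",np.hstack(out))
```

```text
t 11.0 now [ 0.5567 -0.1003  0.1769] deck [-0.0019 -0.1245  0.1072] goal [ 0.5476 -0.0983  0.1584]
turn [-0.002 -0.002  0.001] shift [ 0.019 -0.003  0.207] F [-0.3  0.7 -1.4] w 0.018
```

View pics/ins.png

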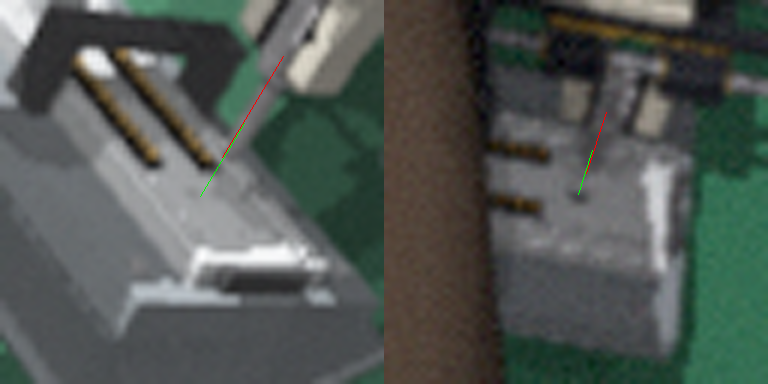

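The shaft shows in both halves, around (258,125) on the left and (597,115) on the right, and it may sit a little off the predicted red axis. The picture allowance is used up, so I measure that offset numerically.

Run:
```python
from h import *
p=np.load("fix.npy");s=arm.get_state();Rt=R.from_euler("xyz",s["ee_rot"])
for n in("side","top"):
    i=cv2.cvtColor(arm.grab_frame(n),cv2.COLOR_BGR2Lab)
    g=i[:,:,0].astype(np.float32); a=i[:,:,1].astype(np.float32)
    P=proj(n,np.array([s["eef_pos"]+Rt.apply([0,0,d]) for d in(.02,.076)])); u=(P[1]-P[0])/np.linalg.norm(P[1]-P[0]); v=np.array([-u[1],u[0]])
    dx,dy=proj(n,s["eef_pos"]+Rt.apply([[.01,0,.05],[0,.01,.05],[0,0,.05]]))[:2]-proj(n,s["eef_pos"]+Rt.apply([0,0,.05]))
    print(n,"perp px per 10mm tool x,y:",(dx@v).round(2),(dy@v).round(2))
    for d in(.030,.036,.042,.048,.054,.060,.066,.072,.078):
        c=proj(n,s["eef_pos"]+Rt.apply([0,0,d]))[0]; q=(c+np.outer(np.arange(-9,10),v)).astype(np.float32)
        print(d,cv2.remap(g,q[:,0],q[:,1],1).ravel().astype(int),"a",(cv2.remap(a,q[:,0],q[:,1],1).ravel()-128).astype(int))
```

```text
side perp px per 10mm tool x,y: -2.39 -3.04
0.03 [ 57  60  69 100 115 114 106 103 110 119 121 125 120 113  89  54  48  45
  46] a [-11 -10  -8  -4  -3  -2  -1   0   0   0   0  -3 -13 -19 -14  -2   0   0
   0]
0.036 [ 68  58  56  54  56  84  86  96 107 111 114 119 119 119  95  64  49  47
  46] a [-13 -12 -12 -12 -12 -15  -8   0   0  -1 -13 -22 -22 -22 -16  -5   0   0
   0]
0.042 [ 74  68  60  56  59  89 102 108 118 120 117 116 116 117  88  58  49  48
  47] a [-15 -14 -12 -12 -13 -16 -10  -1   0  -2 -12 -21 -22 -21 -13  -3   0   0
   0]
0.048 [ 77  74  66  58  56  70  92 106 117 119 115 117 119 114  87  54  49  48
  47] a [-15 -15 -12 -11 -12 -12  -9  -1   0  -1 -12 -21 -22 -21 -14  -3   0   0
   0]
0.054 [ 78  75  63  57  55  60  76 105 121 126 119 116 119 116  89  58  47  45
  46] a [-16 -15 -12 -11 -12 -11  -6   0   1   0  -9 -20 -22 -22 -14  -4   0   0
   1]
0.06 [ 69  62  58  55  54  56  72 103 121 124 113 104  97  86  64  48  52  61
  74] a [-14 -12 -11 -11 -12 -11  -7   0   0   0  -7 -12 -10  -5  -1   0   0   0
   0]
0.066 [ 68  58  62  68  76  86  94 107 120 120 111 104 112 114
[... 897 characters left out ...]
00 105 106 106 105
 103] a [0 0 0 0 0 0 1 0 0 2 1 0 0 0 1 3 0 0 0]
0.054 [140 110 106 102 108 110 105  92  80  75  74  81  92 104 116 121 122 113
 107] a [0 0 1 0 0 0 0 1 0 1 0 1 0 1 1 1 0 0 1]
0.06 [157 124 113 107 105 108 100  90  78  81  81  86  96 100 101 108 111 103
  99] a [0 0 0 0 0 0 1 0 1 1 0 0 0 1 0 0 0 0 1]
0.066 [150 124 118 111 107 105 103  94  79  81  88  99 101 102 104  96  82  78
  67] a [0 0 1 0 0 0 1 2 2 0 0 1 1 1 0 0 1 1 0]
0.072 [127 119 125 117 113 115 115 110  97  92  97 103 107 109 106  82  56  48
  33] a [2 0 0 1 0 0 0 0 0 0 0 1 1 0 1 2 2 1 2]
0.078 [122 121 124 126 120 121 122 124 112 106 104 109 113 115 116  96  67  54
  50] a [0 0 0 0 0 2 0 0 0 0 0 0 0 0 0 0 0 0 0]
```

Side view: the pin axis sits about 0.9 px off towards +x of where it should meet the hole. In the top view, y is aligned. I shift 2 mm towards −x as a compromise and go down while watching the force.

>>> arm_command(
  series=[0,0,0,-0.02,0,0.08,0,0,0,0,-0.02,0,0.16,0,0,0,0,-0.02,0,0.2,0,0,0,0,-0.02,0,0.2,0],
)

```text
t: 11.7
eef_pos: [0.5432, -0.0979, 0.1596]
ee_rot: [-3.139, 0.559, -0.171]
force: [1.0, -0.1, -1.3]
width: 0.018
gripper_force: 25.0
```

>>> arm_command(
  series=[0,0,0,0,0,0.03,0,0,0,0,0,0,0.06,0,0,0,0,0,0,0.08,0,0,0,0,0,0,0.08,0],
)

```text
t: 12.2
eef_pos: [0.54, -0.097, 0.153]
ee_rot: [-3.138, 0.557, -0.171]
force: [3.6, 0.5, -1.5]
width: 0.0178
gripper_force: 25.0
```

Run:
```python
from h import *
p=np.load("fix.npy")
go((0,p[3],.0085+.028),tilt()); print(tilt().inv().apply(arm.get_state()["force"]))
```

```text
t 12.2 now [ 0.54  -0.097  0.153] deck [-0.0037 -0.1241  0.0779] goal [ 0.5215 -0.0938  0.116 ]
turn [-0.002 -0.001  0.001] shift [0.036 0.001 0.414] F [ 3.6  0.5 -1.5] w 0.018
[ 3.68514526 -1.13724513 -0.54925903]
```

The tip is 6.5 mm below the mouth and free axially, with a light push towards +x. I correct +1 mm in x and keep going down.

>>> arm_command(
  series=[0,0,0,0.01,0,0.04,0,0,0,0,0.01,0,0.08,0,0,0,0,0.01,0,0.12,0,0,0,0,0.01,0,0.12,0],
)

```text
t: 12.7
eef_pos: [0.534, -0.0957, 0.1417]
ee_rot: [-3.138, 0.558, -0.171]
force: [3.9, 3.4, -3.0]
width: 0.0178
gripper_force: 25.0
```

Run:
```python
from h import *
p=np.load("fix.npy")
go((0,p[3],.0085+.028),tilt()); print(tilt().inv().apply(arm.get_state()["force"]))
```

```text
t 12.7 now [ 0.534  -0.0957  0.1417] deck [-0.0029 -0.1239  0.0651] goal [ 0.5215 -0.0938  0.116 ]
turn [-0.002 -0.     0.001] shift [0.029 0.003 0.286] F [ 3.9  3.4 -3. ] w 0.018
[ 4.31961828 -4.00724908  0.83361921]
```

>>> arm_command(
  series=[0,0,0,0.008,-0.006,0.04,0,0,0,0,0.008,-0.006,0.08,0,0,0,0,0.008,-0.006,0.12,0,0,0,0,0.008,-0.006,0.16,0,0,0,0,0.008,-0.006,0.16,0],
)

```text
t: 13.32
eef_pos: [0.5259, -0.0942, 0.1279]
ee_rot: [-3.139, 0.56, -0.171]
force: [1.5, 1.4, -4.9]
width: 0.0178
gripper_force: 25.0
```

Run:
```python
from h import *
p=np.load("fix.npy")
go((0,p[3],.0085+.028),tilt()); print(tilt().inv().apply(arm.get_state()["force"]))
```

```text
t 13.32 now [ 0.5259 -0.0942  0.1279] deck [-0.0026 -0.1237  0.049 ] goal [ 0.5215 -0.0938  0.116 ]
turn [-0.002  0.001  0.   ] shift [0.026 0.004 0.125] F [ 1.5  1.4 -4.9] w 0.018
[ 3.64697962 -1.62809898  3.48701186]
```

>>> arm_command(
  series=[0,0,0,0.006,-0.003,0.04,0,0,0,0,0.006,-0.003,0.08,0,0,0,0,0.006,-0.003,0.1,0,0,0,0,0.006,-0.003,0.1,0],
)

```text
t: 13.82
eef_pos: [0.5213, -0.0933, 0.1196]
ee_rot: [-3.139, 0.56, -0.171]
force: [0.5, -0.3, -0.6]
width: 0.0181
gripper_force: 25.0
```

>>> arm_command(
  series=[0,0,0,0,0,0.01,0,0,0,0,0,0,0.02,0,0,0,0,0,0,0.02,0],
)

```text
t: 14.2
eef_pos: [0.5206, -0.093, 0.1179]
ee_rot: [-3.139, 0.559, -0.171]
force: [0.2, 0.6, -0.4]
width: 0.0175
gripper_force: 25.0
```

Run:
```python
from h import *
p=np.load("fix.npy")
go((0,p[3],.0085+.028),tilt()); print(tilt().inv().apply(arm.get_state()["force"]))
```

```text
t 14.2 now [ 0.5206 -0.093   0.1179] deck [-0.0019 -0.1235  0.0376] goal [ 0.5215 -0.0938  0.116 ]
turn [-0.002  0.     0.   ] shift [0.019 0.006 0.011] F [ 0.2  0.6 -0.4] w 0.018
[ 0.26516884 -0.58402874  0.27846092]
```

>>> arm_command(
  series=[0,0,0,0,0,0.01,0,0,0,0,0,0,0.02,0,0,0,0,0,0,0.02,0],
)

```text
t: 14.58
eef_pos: [0.5202, -0.0929, 0.1171]
ee_rot: [-3.139, 0.557, -0.17]
force: [1.3, 0.3, 5.4]
width: 0.0182
gripper_force: 25.0
```

>>> arm_command(
  series=[0,0,0,0,0,0.01,0,0,0,0,0,0,0.02,0,0,0,0,0,0,0.02,0],
)

```text
t: 14.95
eef_pos: [0.5201, -0.0928, 0.117]
ee_rot: [-3.139, 0.555, -0.17]
force: [4.7, 2.0, 14.8]
width: 0.0179
gripper_force: 25.0
```

The collar is seated: 15 N axially with no further travel. I relax the push, open and withdraw.

>>> arm_command(
  series=[0,0,0,0,0,-0.03,0,0,0,0,0,0,-0.03,0.45,0,0,0,0,0,-0.03,0.45,0,0,0,0,0,-0.03,0.45,0,0,0,0,0,-0.03,0.45,0,0,0,0,0,-0.03,0.45],
)

```text
t: 15.7
eef_pos: [0.5201, -0.0929, 0.117]
ee_rot: [-3.139, 0.559, -0.171]
force: [0.5, 0.1, 0.4]
width: 0.0393
gripper_force: 0.0
```

>>> arm_command(
  series=[0,0,0,0,0,-0.15,0.45,0,0,0,0,0,-0.4,0.45,0,0,0,0,0,-1,0.45,0,0,0,0,0,-1,0.45],
)

```text
t: 16.2
eef_pos: [0.5761, -0.1031, 0.2063]
ee_rot: [-3.139, 0.55, -0.171]
force: [-0.6, 0.1, -1.6]
width: 0.0395
gripper_force: 0.0
```

>>> arm_command(
  series=[0,0,0,0.3,0.4,-0.3,0.45,0,0,0,0.6,0.8,-0.6,0.45,0,0,0,0.6,0.8,-0.6,0.45],
)

```text
t: 16.58
eef_pos: [0.641, -0.1987, 0.2197]
ee_rot: [-3.14, 0.559, -0.175]
force: [-0.4, 0.5, -0.7]
width: 0.0394
gripper_force: 0.0
```

Run:
```python
from h import *
p=np.load("fix.npy"); go((0,p[3],.0085+.028),tilt())
# head top expected at deck z .0455; grey (low-saturation, a~0) profile along pin axis direction
for n in("side","top"):
    i=arm.grab_frame(n); cv2.imwrite(f"pics/end_{n}.png",i); g=cv2.cvtColor(i,cv2.COLOR_BGR2GRAY).astype(np.float32)
    old=cv2.cvtColor(cv2.imread(f"pics/{n}0.png"),cv2.COLOR_BGR2GRAY).astype(np.float32)
    h=[proj(n,deck(p,(0,p[3],z)))[0] for z in(.0085,.0455)]; print(n,np.round(h,1).tolist())
    x,y=np.round(h[1]).astype(int); print(g[y-7:y+13:1,x-9:x+9].astype(int))
    for nm,z in(("round",(.561,-.371,.085)),("tee",(.4434,-.354,.09)),("jar",None)):
        if z:
            c=np.round(proj(n,z)[0]).astype(int); print(nm,np.abs(g-old)[c[1]-5:c[1]+6,c[0]-5:c[0]+6].mean().round(1))
```

```text
t 16.57 now [ 0.641  -0.1987  0.2197] deck [ 0.0601 -0.207   0.1964] goal [ 0.5215 -0.0938  0.116 ]
turn [-0.002  0.    -0.002] shift [-0.602 -0.821  1.603] F [-0.4  0.5 -0.7] w 0.039
side [[270.9, 217.3], [277.5, 206.4]]
[[ 48  45  47  49  49  46  55  85 108 112 114 114 114 114 115 115 116 113]
 [ 52  45  47  51  49  54  79 104 111 110 111 116 116 114 114 115 114 114]
 [ 93  48  53  50  51  72 101 109 106 103 106 114 114 115 114 114 113 114]
 [120  79  51  45  62  95 109 104 104 110 111 115 116 113 114 114 114 113]
 [131 113  66  46  65  95 110 111 109 115 116 113 114 115 114 114 115 116]
 [210 196 176 100  63  88 112 112 112 113 114 114 114 115 115 114 113 116]
 [224 242 231 191 120  95 106 109 107 108 109 114 115 113 112 114 115 114]
 [183 230 243 224 138  97 102 105 104 106 105 113 114 114 115 113 113 116]
 [144 174 229 223 108  98  97 110 124 116 116 117 116 115 115 114 116 115]
 [103 153 177 175  95  97 101 119 131 121 127 128 125 117 114 115 114 114]
 [ 68 123 137 103  96  97 103 122 115 104 112 115 114 111 113 113 113 113]
 [ 85  71 104  95  95 101 116 120 100  93  95  97 100
[... 1140 characters left out ...]
 82 78 86 83 76 83 77 79 76 76 74 73 75 70 73 67 70]
 [81 84 81 75 79 79 80 78 76 72 74 78 76 77 71 67 65 64]
 [81 81 82 81 83 81 81 79 76 72 77 79 79 69 73 71 71 64]
 [80 81 84 79 84 76 76 79 74 75 75 79 71 74 70 72 72 70]
 [81 82 87 82 80 79 76 77 76 74 75 77 69 71 68 68 69 65]
 [80 81 79 70 78 75 71 73 77 80 79 74 73 69 70 66 73 67]
 [75 74 75 76 69 74 69 73 68 75 74 71 71 70 67 70 65 72]
 [59 61 62 59 58 63 66 63 68 65 65 67 65 60 66 64 66 71]
 [45 55 50 54 49 48 57 60 58 56 55 60 60 68 55 59 59 61]
 [54 56 45 51 48 49 48 47 51 45 45 52 47 50 50 44 55 51]
 [48 46 46 52 52 46 44 52 48 46 49 48 42 48 49 48 37 45]
 [59 49 51 52 53 44 43 49 47 49 52 44 48 40 51 43 43 44]]
round 13.3
tee 12.2
```

The numeric check isn't clear because the arm shadows and hides the area. I move the arm well away and check again.

>>> arm_command(
  series=[0,0.09,0,0,0,-0.5,0.45,0,0.18,0,0,-0.4,-1,0.45,0,0.27,0,-0.4,-1,-1,0.45,0,0.356,0,-0.6,-1,-1,0.45,0,0.356,0,-0.6,-1,-1,0.45],
)

```text
t: 17.3
eef_pos: [0.6553, -0.095, 0.3422]
ee_rot: [-3.137, -0.007, -0.168]
force: [0.7, 0.0, 0.6]
width: 0.0397
gripper_force: 0.0
```

>>> arm_command(
  series=[0,0,0,0,-0.5,0,0.45,0,0,0,0,-1,0,0.45],
)

```text
t: 17.55
eef_pos: [0.6759, 0.0024, 0.3386]
ee_rot: [-3.139, -0.0, -0.173]
force: [0.6, 0.6, -1.2]
width: 0.0394
gripper_force: 0.0
```

>>> arm_command(
  series=[0,0,0,0,-0.5,0,0.45,0,0,0,0,-1,0,0.45],
)

```text
t: 17.8
eef_pos: [0.6934, 0.1017, 0.3382]
ee_rot: [-3.139, 0.0, -0.172]
force: [-0.2, 0.7, 0.4]
width: 0.0395
gripper_force: 0.0
```

>>> arm_command(
  series=[0,0,0,0,-0.5,0,0.45,0,0,0,0,-1,0,0.45],
)

```text
t: 18.05
eef_pos: [0.7105, 0.2003, 0.3383]
ee_rot: [-3.139, 0.0, -0.172]
force: [1.2, 0.1, 0.4]
width: 0.0393
gripper_force: 0.0
```

>>> arm_command(
  series=[0,0,0,0,-0.5,0,0.45,0,0,0,0,-1,0,0.45],
)

```text
t: 18.3
eef_pos: [0.7276, 0.2988, 0.3385]
ee_rot: [-3.14, 0.0, -0.172]
force: [0.2, 0.0, 0.0]
width: 0.0393
gripper_force: 0.0
```

Run:
```python
from h import *
p=np.load("fix.npy"); np.set_printoptions(linewidth=200)
print(arm.get_state()["eef_pos"])
for n,v in (("side",(270,210)),("top",(290,199))):
    i=arm.grab_frame(n); cv2.imwrite(f"pics/fin_{n}.png",i); g=cv2.cvtColor(i,cv2.COLOR_BGR2GRAY).astype(int)
    print(n,v); print(g[v[1]-12:v[1]+15,v[0]-10:v[0]+16])
    old=cv2.cvtColor(cv2.imread(f"pics/{n}0.png"),cv2.COLOR_BGR2GRAY).astype(int)
    for nm,z in(("round",(.561,-.371,.085)),("tee",(.4434,-.354,.09)),("square",(.502,-.363,.092))):
        c=np.round(proj(n,z)[0]).astype(int); print(nm,np.abs(g-old)[c[1]-5:c[1]+6,c[0]-5:c[0]+6].mean().round(1))
```

```text
[0.72758867 0.29876784 0.33847372]
side (270, 210)
[[ 58  88 118 176 192 153 140 107  56  39  40  37  43  47  44  43  73 110 116 116 117 115 119 119 118 117]
 [ 38  36  71 122 149 100 101 103  62  40  40  43  46  47  40  54  90 116 115 116 115 118 115 116 118 118]
 [ 68  21  43  72  90 100  98  94  78  44  41  43  47  44  50  80 109 118 117 118 119 119 117 118 116 117]
 [ 95  49  15  51  89  96 112 129 105  82  42  45  46  42  68 106 118 117 118 118 119 118 119 117 115 117]
 [124 102  52  37  68 106 149 154 138 121  81  49  40  59  95 118 115 114 117 115 117 119 118 118 115 118]
 [143 135 104  51  37  90 134 134 148 139 120  68  40  60  98 118 119 117 116 117 119 116 116 116 118 116]
 [189 141 135 105  54  48  97 143 171 213 196 175  98  60 109 151 137 128 125 118 116 117 118 118 116 117]
 [216 200 204 199 166  54  79 129 148 224 240 231 188 128 154 184 176 167 165 149 116 118 119 118 114 115]
 [179 212 235 233 225 164  40  55  99 181 228 242 226 164 164 184 202 193 190 179 140 120 117 118 117 117]
 [108 169 230 235 234 220 123  34  91 144 173 228 225 161 155 161 191 209 191 186 170 
[... 4107 characters left out ...]
 195 193 192 194 188 119]
 [200 192 194 193 190 187 191 186 183 179 176 190 187 184 184 189 192 188 193 195 194 190 197 200 182 119]
 [181 183 189 197 203 194 191 188 187 186 183 185 177 169 160 173 183 177 176 186 192 189 197 192 158  99]
 [149 159 178 195 193 186 179 185 198 200 195 192 186 185 180 181 181 173 167 174 171 172 188 187 151  92]
 [143 145 153 154 146 148 150 171 192 198 186 177 183 188 193 191 188 185 185 182 181 184 188 180 151  79]
 [127 135 133 136 138 134 142 150 158 163 148 145 160 178 192 188 177 187 189 197 193 187 191 188 170 108]
 [126 128 132 127 127 126 127 137 137 138 133 134 143 151 157 149 156 162 177 190 186 173 180 186 182 126]]
round 13.3
tee 12.2
square 44.6
```

The clear pictures show the head's top face centred at about side (277,207) and top (292,194.7). Prediction for a seated pin was (277.5,206.4) and (292.0,195.4), so the pin is seated. The side view shows the other two pins unchanged. I'm handing in.

```bash
python3 -c "
from station import arm
print(arm.job_done())"
```

```text
the job is handed in; nothing more can be done
None
```

The carrier is home against the end stop, and the square-headed pin is seated collar-down through it and released; I handed the job in at about 18 s, with no verdict returned.

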